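# Catch drawer out, coax the sagging bolt, hold the pen gate ajar

## Robot

A 6-joint arm with a two-finger parallel gripper is mounted at the origin on the work surface. World frame = base frame: x ahead of the robot, y to its left, z up, the work surface at z = 0. Lengths are in m, angles in rad, forces in N, time in s.
With the tool pointing down it reaches from about 0.375 to 0.975 m from the base axis. Payload 3.8 kg.
Tool frame: the origin (TCP) lies midway between the tips of the shut fingers; the grasp point (between the pads) lies 19 mm behind it (manip.pinch_z is the distance from the TCP to the grasp point, in m); z points along the fingers, y is the line along which they close (so a half turn about z gives the same grasp; the last joint's range is limited). The gripper opens to 85 mm and grips with 20 to 120 N. Pads are 22 mm wide; open, the fingers measure 114 mm over their backs; the gripper's body (76 mm by 85 mm) begins 54 mm behind the grasp point. The pads swing forward as they close: fully open they stand 13 mm farther back than shut.
Start: joints at [-1.346, 0.264, 1.604, -0, 1.274, -0.037], TCP at [0.175, -0.652, 0.231] pointing down, gripper open.
Joint ranges: [-2.63, 2.63], [-0.94, 2.18], [0.31, 2.57], [-1.31, 4.45], [0, 2.66], [-2.55, 2.55]. Speed limits (rad/s): [2.57, 2.57, 3.14, 3.14, 3.14, 3.14].

## Interface

Orientations are given as [roll, pitch, yaw] about the fixed x, y, z axes, in that order (R = Rz(yaw) Ry(pitch) Rx(roll)).
In Python, from station import manip, optics, hand_in, finder gives the robot as it stands.
- The arm moves only by the tool servo_tool, never from a script. Its argument "moves" is text: rows parted by semicolons, each of 7 numbers parted by spaces: the shift along the tool's x, y, z normalised to -1 to 1, where 1 is 0.3 m, then the turn, a rotation vector about the tool's x, y, z normalised to -1 to 1, where 1 is 45 degrees, then the opening, from 0 (shut) to 1 (fully open). A call has 1 to 5 rows; each row shifts and turns the commanded pose from where the row before left it, along the tool's axes as they then stand; what a row does not reach is not made up. A row lasts 1/12 s, in which the tool goes at most 41.7 mm and 7.16 degrees, less where a joint would pass 70% of its speed; a pose out of reach is approached as far as the arm can. A call with a number of a shift or a turn outside -1 to 1 is refused whole. A call with a gripper value outside its range is refused whole. The fingers move at their own pace and stop on an object; the grip force is fixed at half the most. Time passes only in rows, so rows that do not move let the fingers close. It gives the time, the measured TCP pose, the force, the opening and the grip force at its end, in the units of the state.
- manip.get_obs(): the state, without advancing time (a new reading comes with each control period).
- optics.camera(name): name is "scene" or "side" or "wrist"; returns a dict with "image" (480x640x3 uint8, red, green, blue), "z_map" (480x640 float32, m along the optical axis (not along the pixel's ray), 0 where there is no reading), "vfov" (degrees; the focal length in pixels is half the picture's height over the tangent of half this angle, whatever the lens; pixels are square), "cx", "cy" (the principal point, pixels), "R" (3x3) and "t" (3): a world point X has camera coordinates R X + t; the wrist camera has in their place "mount" (4x4, takes a point from camera to tool coordinates, whose origin is the TCP and whose axes are the flange's). Camera axes: x right, y down, z forward; pixel columns grow to the right and rows downward; lengths in m; the calibration is good to about 2 mm. The wrist camera is an equidistant fisheye: a pixel r from the principal point sees the ray r / f radians off the axis. A picture is of the moment at which its call begins: read the wrist's pose just before it.
- hand_in(): hands the job in; it is judged then, once.
Trained networks look in the newest picture that a camera, given by its name, has taken for a name from the list of things; names that differ only in an ending like _2 or _b are one class to them, and where a whole thing is asked for, a point or a joint stands for the part that bears it (a point fixed in the world has none). Each returns a list of dicts, best first, with "confidence" (0 to 1); they miss things now and then, are a little off and sometimes report something else, mostly with a low value. They report only what shows in the picture. A call takes as long as a camera call.
- finder.trace(camera, label): "region" (480x640 bool, what is visible of it) and "rect" ([centre column, centre row, width, height] in pixels, round what is visible of it).
The state is a dict: "clock": time; "joint_positions": joint angles; "joint_vel": joint speeds; "effort": joint torques, N m; "tcp_pos": TCP position; "ee_rot": TCP orientation; "contact_force": force on the tool from outside, world axes, zero at the start; "ft_torque": the same for the moment, N m; "finger_gap": opening from 0.0 (shut) to 1.0 (fully open); "gripper_force": force on a finger pad.
Only numpy, scipy, OpenCV 4.12 (cv2) and the standard library are available. Lean on these libraries where they do the work, as an engineer would, in place of code of your own. Each camera call takes 0.05 s, during which the arm holds its last target. There are 200 camera calls.

## Task

The glass offcut pen on the bench is about to be raked out: first pull the catch drawer under it out to its stop and leave it open. Then take the pen gate's sagging bolt by its upright knob, lift its nose over the keeper's bent-up lip while pulling it well back out of the keeper, and swing the gate about a hand's width ajar (its free edge some 90 mm out) by that knob. The gate closes by itself, so finish while still gripping the knob, holding the gate still and ajar with the bolt drawn; leave everything else on the bench and in the pen where it stands.

Things in the scene. Friction and masses are not known exactly. Their poses are not given: they have to be found in the camera images.
- pen: Glass offcut pen, fixed: a grey plinth 80 mm high with a catch drawer in its front; on it a low pen (walls 45 mm) closed towards the robot by a dark steel gate 75 mm behind the plinth's front face. Origin on the bench; the plinth spans x -140 to +120, y -190 to +160 mm of this frame. x: away from the drawer front, towards the back; y: along the shut gate from latch post to hinge post (left); z up.
- drawer_handle (a point): Middle of the drawer's handle, a level round steel bar 12 mm thick, 110 mm long along the pen's y, 50 mm above the bench, its axis 40 mm before the drawer's front panel. Panel top is 70 mm, plinth top 80 mm above the bench. Can be pinched from above, fingers closing along the pen's x. Axes as the pen's; moves with the drawer.
- drawer (a joint): How far the catch drawer is out, m: 0 shut, 0.10 at its stop; it slides along the pen's -x. Runs with about 2 N of friction and stays where it is left. May start up to 20 mm open.
- gate_hinge (a point): Point on the gate's vertical hinge axis at the height of the gate's top (175 mm above the bench), at the gate's left end seen from the robot. Axes are those of the pen. The axis is vertical.
- gate_edge (a point): Top of the gate's free end, 200 mm from the hinge axis, 175 mm above the bench. The gate's top rail is 30 mm wide. Shut, the gate runs along the pen's -y from the hinge.
- gate_swing (a joint): Gate angle, rad: 0 shut; grows as the free edge swings towards the robot (pen's -x), clockwise seen from above; stop at 1.2. 0.45 puts the free edge 90 mm out. A spring closes it: 0.12 N m when shut, 0.3 N m at 0.45 rad. It cannot swing while the bolt's nose is in the keeper.
- bolt: Barrel bolt, 0.2-0.4 kg, on top of the gate: a 12 mm round rod along it with an upright round knob and, at the latch end, a square nose 10 mm long whose tooth hangs 11 mm below the rod. Rides loosely in two tall staples (24 mm wide, 51 mm high), with the bolt home 56 mm latchward and 84 mm hingeward of the knob. Origin low at the hinge: use knob. Axes: y along the gate to the hinge, z up.
- knob (a point): On the axis of the bolt's knob, an upright round stem 14 mm thick standing 40 mm above the rod; this point is 20 mm below its top. With the bolt down it is 222 mm above the bench; with the bolt home 130 mm from the hinge axis, drawn nearer by as much. Pinch from above, fingers closing across the gate (pen's x): both sides of the stem are free. Axes as the gate's.
- bolt_draw (a joint): How far the bolt is drawn back along the gate towards the hinge, m: 0 home, 0.036 at its stop; starts 0 to 0.006. About 1 N of friction. With the bolt down, its tooth catches on the lip at 0.008; its nose is clear of the keeper, so that the gate can swing, from 0.022 on; it counts as drawn above 0.026.
- bolt_lift (a joint): How far the bolt is lifted in its staples, m: 0 sagged down (it falls there by its own weight when let go), 0.016 at the top stop. The tooth clears the lip from 0.009 on.
- keeper (a point): Middle of the top edge of the keeper's bent-up lip on the latch post, 9 mm beyond the gate's free end, 187.5 mm above the bench. The keeper is an open-topped steel trough 26 mm wide and 30 mm long with the lip across its gate side, cheeks 204 mm above the bench at front and back.
- glass_ring: Bystander: ring cut from an amber bottle, 72 mm wide, 50 mm high, in the pen. Origin under its centre. Leave it.
- glass_collar: Bystander: green glass collar 54 mm wide, 30 mm high, in the pen. Origin under its centre. Leave it.
- jar: Bystander: small clear jar 40 mm wide, 50 mm high, on the plinth's right end beside the latch post. Origin under its centre. Leave it.
- brown_bottle: Bystander: amber glass bottle 72 mm wide, 250 mm high, standing on the bench right of the pen. Origin under its centre. Leave it.
- brick: Bystander: pale fire brick 230 x 114 x 64 mm high on the bench left of the pen. Origin under its centre. Leave it.
- spanner: Bystander: steel spanner lying on the bench at the front right, about 10 mm thick. Leave it.
- bowl: Bystander: steel bowl 120 mm wide, 50 mm high, on the bench at the front left. Origin under its centre. Leave it.

How it is judged:
On the way, in this order (a step that is already met when the one before it is completed fails the run):
1. the catch drawer is pulled out to its stop, with the bolt still home and the gate shut (value of joint drawer above 0.085 m and value of joint bolt_draw below 0.012 m and value of joint gate_swing below 0.1 rad), for 0.2 s.
2. the bolt is drawn clear of the keeper (value of joint bolt_draw above 0.026 m), for 0.1 s.
3. the gate is ajar, held by the bolt's knob (value of joint bolt_draw above 0.024 m and value of joint gate_swing between 0.3 and 0.75 rad and contact force between the fingers and bolt above 1 N), for 0.3 s.
At the end, for the whole second after the job is handed in: The drawer is still more than 80 mm out; the gate stands still between 0.30 and 0.75 rad (free edge about 60 to 140 mm out), the bolt is drawn more than 24 mm and the fingers are gripping the bolt (over 1 N), all through the last second (all of step 3 and value of joint drawer above 0.08 m and velocity of joint gate_swing between -0.05 and 0.05 rad/s); the arm keeps its last pose, push and grip.
It fails at once if a bystander is moved more than 30 mm (distance of any of glass_ring, glass_collar, jar, brown_bottle, brick, spanner, bowl from where it was at the start of the episode above 0.03 m).
It also fails if it takes over 46 s, if anything falls off the work surface, if the arm or the gripper's body presses on something with over 40 N, if the wrist force passes 120 N, or if a joint passes its speed limit or range.

## Working session

There is one attempt and no reset: what is moved stays moved. The work goes in short steps, Python scripts to look and compute and a tool call to move; the robot and the scene stay as the last step left them, time stands still between calls to the robot, and variables do not carry over. Pictures are saved under pics/ and viewed, at most 10 in all, crops included, and the job is handed in when it is done.

Besides the shell and the picture viewer there is one more tool, called after "Request:" by a JSON object that holds its "op" and its "data", one argument or row to a line. servo_tool: Moves the arm, as the interface text tells. Its arguments: {"type":"object","properties":{"moves":{"type":"string"}},"required":["moves"]}

```bash
mkdir -p pics; cat > h.py <<'E'
import numpy as np, cv2
from scipy.spatial.transform import Rotation as Ro
from station import manip, optics, hand_in, finder
def pts(c):
    z=c["z_map"]; f=240/np.tan(np.radians(c["vfov"])/2)
    v,u=np.mgrid[:480,:640]
    P=np.stack([(u-c["cx"])/f*z,(v-c["cy"])/f*z,z],-1)
    W=(P-c["t"])@c["R"]; W[z==0]=np.nan
    return W
def proj(c,X):
    f=240/np.tan(np.radians(c["vfov"])/2)
    p=np.atleast_2d(X)@np.array(c["R"]).T+c["t"]; return np.c_[p[:,0]/p[:,2]*f+c["cx"],p[:,1]/p[:,2]*f+c["cy"]]
E
python3 - <<'E'
from h import *
o=manip.get_obs(); print(o["clock"],o["tcp_pos"],o["ee_rot"],manip.pinch_z)
for n in ["scene","side"]:
    c=optics.camera(n); cv2.imwrite(f"pics/{n}0.png",c["image"][...,::-1]); W=pts(c); np.save(f"{n}0.npy",W)
    print(n, -np.array(c["R"]).T@c["t"])
    for l in ["pen","drawer_handle","gate_edge","bolt","knob","keeper","jar","brown_bottle","brick"]:
        for d in finder.trace(n,l)[:2]:
            m=d["region"]&np.isfinite(W[...,0]); 
            if m.any(): print(l,round(d["confidence"],2),np.round(d["rect"]),np.round(np.median(W[m],0),3),np.round(np.percentile(W[m],[3,97],axis=0),3).tolist())
E
```

```text
0.0 [ 0.17452425 -0.65127138  0.22995402] [-3.13933901e+00 -8.38632321e-05  2.61791513e-01] 0.0187
scene [ 1.38128667 -0.69786347  0.84361719]
pen 0.81 [323. 335. 192. 195.] [ 0.743 -0.166  0.081] [[0.606, -0.291, 0.011], [0.874, 0.071, 0.199]]
pen 0.74 [310. 268.  60.  41.] [ 0.659 -0.104  0.202] [[0.632, -0.192, 0.193], [0.683, -0.02, 0.241]]
drawer_handle 0.68 [253. 316.  40.  53.] [ 0.577 -0.196  0.065] [[0.516, -0.271, 0.049], [0.61, -0.115, 0.073]]
drawer_handle 0.29 [346. 327.  32.  42.] [ 0.76  -0.106  0.113] [[0.728, -0.141, 0.084], [0.795, -0.074, 0.131]]
gate_edge 0.59 [316. 278.  71.  87.] [ 0.654 -0.08   0.174] [[0.603, -0.165, 0.081], [0.684, 0.021, 0.227]]
gate_edge 0.24 [458. 242.  98.  62.] [0.65  0.396 0.061] [[0.522, 0.372, 0.006], [0.741, 0.483, 0.067]]
bolt 0.31 [322. 332. 191. 198.] [ 0.744 -0.166  0.081] [[0.606, -0.291, 0.01], [0.873, 0.071, 0.2]]
knob 0.58 [312. 268.  52.  42.] [ 0.66  -0.106  0.202] [[0.634, -0.193, 0.195], [0.683, -0.024, 0.241]]
knob 0.15 [458. 243.  95.  64.] [0.65  0.395 0.061] [[0.524, 0.373, 0.007], [0.741, 0.481, 0.067]]
keeper 0.84 [
[... 976 characters left out ...]
. 214.  18.  41.] [ 0.655 -0.095  0.203] [[0.629, -0.18, 0.198], [0.679, -0.01, 0.241]]
knob 0.6 [280. 213.  15.  37.] [ 0.654 -0.095  0.203] [[0.628, -0.182, 0.195], [0.681, -0.01, 0.241]]
keeper 0.73 [277. 262. 136. 141.] [0.675 0.01  0.08 ] [[0.541, -0.225, 0.005], [0.833, 0.096, 0.2]]
jar 0.57 [260. 215.  14.  16.] [ 0.727 -0.23   0.123] [[0.711, -0.256, 0.102], [0.744, -0.221, 0.133]]
jar 0.48 [273. 260. 138. 139.] [0.675 0.011 0.08 ] [[0.541, -0.215, 0.009], [0.833, 0.096, 0.2]]
brown_bottle 0.74 [305. 176.  25.  84.] [ 0.617 -0.43   0.117] [[0.586, -0.455, 0.009], [0.65, -0.417, 0.247]]
brick 0.62 [276. 439. 139.  77.] [0.625 0.464 0.063] [[0.519, 0.385, 0.009], [0.731, 0.494, 0.067]]
```

```bash
python3 - <<'E'
from h import *
for n in ["scene","side"]:
    W=np.load(f"{n}0.npy").reshape(-1,3); W=W[np.isfinite(W[:,0])]
    box=(W[:,0]>.45)&(W[:,0]<.95)&(W[:,1]>-.4)&(W[:,1]<.3)
    W=W[box]
    k=W[(W[:,2]>.215)&(W[:,2]<.26)]; print(n,"knob",len(k),k.mean(0).round(4),k.min(0).round(3),k.max(0).round(3))
    p=W[abs(W[:,2]-.08)<.004][:,:2].astype(np.float32)
    r=cv2.minAreaRect(p); print("plinth",r)
    g=W[(abs(W[:,2]-.175)<.003)][:,:2]; print("rail",cv2.minAreaRect(g.astype(np.float32)))
    rod=W[(abs(W[:,2]-.2)<.006)][:,:2]; print("rod",cv2.fitLine(rod.astype(np.float32),cv2.DIST_HUBER,0,.01,.01).ravel(),len(rod))
    h=W[(W[:,0]<.6)&(W[:,0]>.48)&(W[:,1]>-.29)&(W[:,1]<.05)&(W[:,2]>.048)&(W[:,2]<.061)]; print("handle",len(h),cv2.minAreaRect(h[:,:2].astype(np.float32)),np.median(h,0))
a=cv2.imread("pics/scene0.png")[200:440,200:440]; b=cv2.imread("pics/side0.png")[160:360,180:380]
cv2.imwrite("pics/m0.png",np.hstack([cv2.resize(a,(400,400)),cv2.resize(b,(400,400))]))
E
```

```text
scene knob 209 [ 0.6568 -0.1007  0.2272] [ 0.618 -0.164  0.215] [ 0.685 -0.016  0.246]
plinth ((0.7131316661834717, -0.10359662771224976), (0.26222819089889526, 0.3506709337234497), 16.078218460083008)
rail ((0.6530938744544983, -0.08526389300823212), (0.03493201360106468, 0.26984673738479614), 15.749992370605469)
rod [ 0.26526323 -0.96417606  0.66084003 -0.10886551] 548
handle 236 ((0.5462195873260498, -0.19131872057914734), (0.03238968551158905, 0.19031794369220734), 28.755155563354492) [ 0.53517018 -0.17101926  0.05499984]
side knob 150 [ 0.6524 -0.0875  0.2265] [ 0.62  -0.162  0.215] [ 0.684 -0.01   0.245]
plinth ((0.712339460849762, -0.10001137852668762), (0.2604534327983856, 0.359800785779953), 16.11721420288086)
rail ((0.6501501798629761, -0.07605206966400146), (0.03260365128517151, 0.267478346824646), 16.499191284179688)
rod [ 0.2930776  -0.95608866  0.65872407 -0.10434831] 211
handle 420 ((0.5527446269989014, -0.08324754238128662), (0.26634517312049866, 0.09205572307109833), 89.82562255859375) [ 0.54635278 -0.09502148  0.05536609]
```

View pics/m0.png

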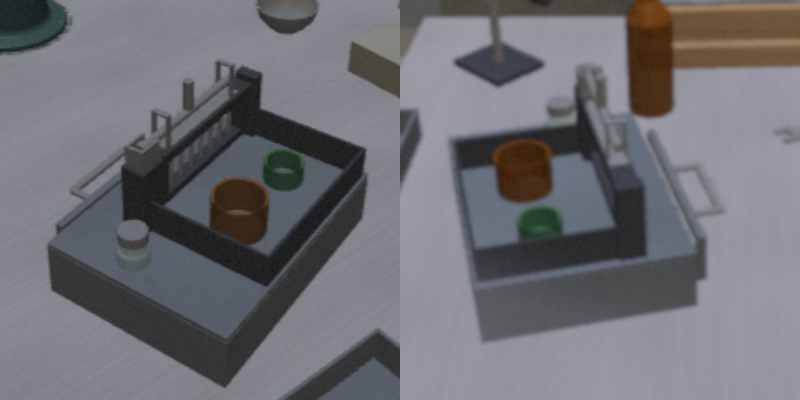

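View pics/scene0.png

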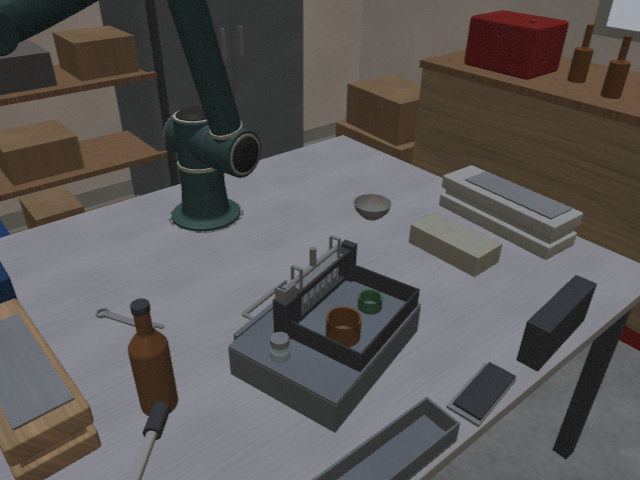

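```bash
cat >> h.py <<'E'
YAW=np.radians(16.1); O=np.array([.7184,-.0848,0])
Rp=Ro.from_euler("z",YAW).as_matrix()
topen=lambda X:(X-O)@Rp
toworld=lambda P:np.atleast_2d(P)@Rp.T+O
E
python3 - <<'E'
from h import *
for n in ["scene","side"]:
    W=np.load(f"{n}0.npy").reshape(-1,3); W=W[np.isfinite(W[:,0])]; P=topen(W)
    f=lambda lo,hi:P[((P>lo)&(P<hi)).all(1)]
    for nm,lo,hi in [("top>.227",[-.12,-.25,.227],[0,.2,.27]),("handle",[-.26,-.15,.046],[-.165,.15,.064]),("panel",[-.18,-.2,.066],[-.141,.2,.076])]:
        q=f(lo,hi); print(n,nm,len(q),np.median(q,0).round(4),np.percentile(q,[3,97],axis=0).round(4).tolist())
    q=f([-.12,-.25,.2165],[0,.2,.26]); h,e=np.histogram(q[:,1],bins=np.arange(-.16,.16,.008)); print([(round(float(a),3),int(b)) for a,b in zip(e,h) if b])
    q=f([-.26,-.15,.046],[-.165,.15,.064]); h,e=np.histogram(q[:,0],bins=np.arange(-.26,-.16,.006)); print([(round(float(a),3),int(b)) for a,b in zip(e,h) if b])
E
```

```text
scene top>.227 86 [-0.0632 -0.0036  0.2327] [[-0.0744, -0.0602, 0.2272], [-0.0559, 0.084, 0.2444]]
scene handle 243 [-0.1995 -0.0312  0.0549] [[-0.2069, -0.0748, 0.0488], [-0.1803, 0.0321, 0.0591]]
scene panel 258 [-0.1556 -0.0926  0.0701] [[-0.1631, -0.1479, 0.0666], [-0.1508, -0.0301, 0.0728]]
[(-0.064, 38), (-0.056, 22), (-0.016, 1), (-0.008, 65), (0.0, 23), (0.072, 8), (0.08, 38), (0.088, 3)]
[(-0.212, 16), (-0.206, 92), (-0.2, 104), (-0.194, 10), (-0.188, 10), (-0.182, 9), (-0.176, 1), (-0.17, 1)]
side top>.227 47 [-0.0637  0.006   0.236 ] [[-0.074, -0.0537, 0.2273], [-0.0566, 0.0892, 0.243]]
side handle 202 [-0.1984 -0.0009  0.0543] [[-0.208, -0.0685, 0.048], [-0.1714, 0.0492, 0.0585]]
side panel 279 [-0.1566  0.006   0.0696] [[-0.1625, -0.1363, 0.0667], [-0.1507, 0.1194, 0.0736]]
[(-0.064, 9), (-0.056, 24), (-0.008, 3), (0.0, 38), (0.008, 24), (0.072, 3), (0.08, 23), (0.088, 17)]
[(-0.212, 16), (-0.206, 60), (-0.2, 59), (-0.194, 14), (-0.188, 16), (-0.182, 20), (-0.176, 12), (-0.17, 5)]
```

```bash
cat >> h.py <<'E'
def plan(tgt,yaw_deg,n,g):
    """rows in tool axes for tool-down pose from the measured pose to tgt (TCP world), yaw"""
    o=manip.get_obs(); p=np.array(o["tcp_pos"]); y=np.degrees(o["ee_rot"][2]); dy=(yaw_deg-y+180)%360-180
    s=(np.array(tgt)-p)/n; out=[]
    for i in range(n):
        a=np.radians(y+dy*i/n); R=Ro.from_euler("xyz",[np.pi,0,a]).as_matrix(); t=R.T@s/.3
        out.append(" ".join(f"{v:.3f}" for v in [*t,0,0,-dy/n/45,g]))
    print("from",p.round(4),round(y,2),o["clock"],"to",np.round(tgt,4)); print(";\n".join(out))
E
python3 - <<'E'
from h import *
plan(toworld([-.201,-.015,.12])[0],106.1,16,.45)
E
```

```text
from [ 0.1747 -0.652   0.2313] 15.0 1.0 to [ 0.5294 -0.155   0.12  ]
0.098 -0.081 0.023 0.000 0.000 -0.127 0.450;
0.106 -0.071 0.023 0.000 0.000 -0.127 0.450;
0.112 -0.060 0.023 0.000 0.000 -0.127 0.450;
0.118 -0.048 0.023 0.000 0.000 -0.127 0.450;
0.122 -0.037 0.023 0.000 0.000 -0.127 0.450;
0.125 -0.024 0.023 0.000 0.000 -0.127 0.450;
0.127 -0.012 0.023 0.000 0.000 -0.127 0.450;
0.127 0.001 0.023 0.000 0.000 -0.127 0.450;
0.127 0.013 0.023 0.000 0.000 -0.127 0.450;
0.125 0.026 0.023 0.000 0.000 -0.127 0.450;
0.121 0.038 0.023 0.000 0.000 -0.127 0.450;
0.117 0.050 0.023 0.000 0.000 -0.127 0.450;
0.111 0.061 0.023 0.000 0.000 -0.127 0.450;
0.105 0.072 0.023 0.000 0.000 -0.127 0.450;
0.097 0.082 0.023 0.000 0.000 -0.127 0.450;
0.088 0.091 0.023 0.000 0.000 -0.127 0.450
```

Request:
{"op": "servo_tool", "data": {
  "moves": "0.098 -0.081 0.023 0 0 -0.127 0.45; 0.106 -0.071 0.023 0 0 -0.127 0.45; 0.112 -0.060 0.023 0 0 -0.127 0.45; 0.118 -0.048 0.023 0 0 -0.127 0.45; 0.122 -0.037 0.023 0 0 -0.127 0.45"
}}

```text
clock: 1.42
tcp_pos: [0.2862, -0.495, 0.1966]
ee_rot: [3.141, 0.0, 0.765]
contact_force: [0.7, -0.9, 0.4]
finger_gap: 0.451
gripper_force: 0.0
```

Request:
{"op": "servo_tool", "data": {
  "moves": "0.125 -0.024 0.023 0 0 -0.127 0.45; 0.127 -0.012 0.023 0 0 -0.127 0.45; 0.127 0.001 0.023 0 0 -0.127 0.45; 0.127 0.013 0.023 0 0 -0.127 0.45; 0.125 0.026 0.023 0 0 -0.127 0.45"
}}

```text
clock: 1.83
tcp_pos: [0.3969, -0.339, 0.1623]
ee_rot: [3.141, 0.0, 1.264]
contact_force: [-0.3, -0.8, -1.1]
finger_gap: 0.454
gripper_force: 0.0
```

Request:
{"op": "servo_tool", "data": {
  "moves": "0.121 0.038 0.023 0 0 -0.127 0.45; 0.117 0.050 0.023 0 0 -0.127 0.45; 0.111 0.061 0.023 0 0 -0.127 0.45; 0.105 0.072 0.023 0 0 -0.127 0.45; 0.097 0.082 0.023 0 0 -0.127 0.45"
}}

```text
clock: 2.25
tcp_pos: [0.5069, -0.1832, 0.1279]
ee_rot: [3.141, 0.001, 1.763]
contact_force: [-0.3, -0.5, -0.8]
finger_gap: 0.447
gripper_force: 0.0
```

Request:
{"op": "servo_tool", "data": {
  "moves": "0.088 0.091 0.023 0 0 -0.127 0.45; 0 0 0 0 0 0 0.45; 0 0 0 0 0 0 0.45"
}}

```text
clock: 2.5
tcp_pos: [0.5285, -0.152, 0.1205]
ee_rot: [-3.141, -0.0, 1.861]
contact_force: [0.5, 0.3, -0.5]
finger_gap: 0.449
gripper_force: 0.0
```

```bash
cat >> h.py <<'E'
def wpts(c,o):
    z=c["z_map"]; f=240/np.tan(np.radians(c["vfov"])/2)
    v,u=np.mgrid[:480,:640]; du=u-c["cx"]; dv=v-c["cy"]; r=np.hypot(du,dv)+1e-9; th=r/f
    t=np.tan(np.minimum(th,1.5)); P=np.stack([du/r*t*z,dv/r*t*z,z],-1); P[(z==0)|(th>1.4)]=np.nan
    M=np.array(c["mount"]); T=P@M[:3,:3].T+M[:3,3]
    R=Ro.from_euler("xyz",o["ee_rot"]).as_matrix(); return T@R.T+o["tcp_pos"]
E
python3 - <<'E'
from h import *
o=manip.get_obs(); c=optics.camera("wrist"); print(o["tcp_pos"],np.degrees(o["ee_rot"]),o["finger_gap"],o["contact_force"],o["clock"])
cv2.imwrite("pics/w1.png",c["image"][...,::-1]); P=topen(wpts(c,o)); np.save("w1.npy",P); print(c["mount"],c["vfov"])
P=P.reshape(-1,3); P=P[np.isfinite(P[:,0])]
q=P[((P>[-.24,-.09,.04])&(P<[-.175,.09,.068])).all(1)]; print(len(q),np.median(q,0).round(4),np.percentile(q,[3,97],axis=0).round(4).tolist())
h,e=np.histogram(q[:,0],bins=np.arange(-.24,-.16,.004)); print([(round(float(a),3),int(b)) for a,b in zip(e,h) if b])
E
```

```text
[ 0.5284709  -0.1519968   0.12045433] [-1.79956591e+02 -2.38324653e-02  1.06638880e+02] 0.44864083220521833 [ 0.4895218   0.30987439 -0.54374158] 2.5
[[ 3.47496918e-04 -9.62014534e-01 -2.72998013e-01  6.97783089e-02]
 [ 9.99999624e-01  5.51036309e-04 -6.68899193e-04  1.07953221e-03]
 [ 7.93922563e-04 -2.72997678e-01  9.62014365e-01 -1.42207217e-01]
 [ 0.00000000e+00  0.00000000e+00  0.00000000e+00  1.00000000e+00]] 65.70646984690485
4759 [-0.2007 -0.0026  0.0543] [[-0.2081, -0.0689, 0.0506], [-0.1777, 0.0452, 0.0562]]
[(-0.212, 169), (-0.208, 1159), (-0.204, 1281), (-0.2, 1043), (-0.196, 213), (-0.192, 216), (-0.188, 211), (-0.184, 203), (-0.18, 208), (-0.176, 56)]
```

View pics/w1.png

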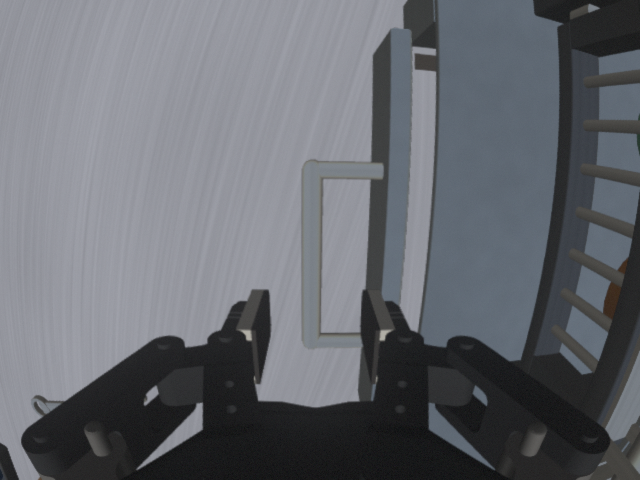

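Request:
{"op": "servo_tool", "data": {
  "moves": "0 -0.006 0.1 0 0 0.01 0.45; 0 0 0.1 0 0 0 0.45; 0 0 0.095 0 0 0 0.45; 0 0 0 0 0 0 0; 0 0 0 0 0 0 0"
}}

```text
clock: 2.97
tcp_pos: [0.5241, -0.155, 0.0312]
ee_rot: [-3.139, -0.002, 1.847]
contact_force: [2.0, 0.8, -1.3]
finger_gap: 0.182
gripper_force: 1.4
```

Request:
{"op": "servo_tool", "data": {
  "moves": "0 0 0 0 0 0 0; 0 0 0 0 0 0 0; 0 0 0 0 0 0 0"
}}

```text
clock: 3.22
tcp_pos: [0.5254, -0.1551, 0.0323]
ee_rot: [-3.141, 0.001, 1.85]
contact_force: [-0.3, -3.5, -14.3]
finger_gap: 0.115
gripper_force: 58.4
```

Request:
{"op": "servo_tool", "data": {
  "moves": "0 -0.03 0 0 0 0 0; 0 -0.05 0 0 0 0 0; 0 -0.05 0 0 0 0 0; 0 -0.05 0 0 0 0 0; 0 -0.05 0 0 0 0 0"
}}

```text
clock: 3.63
tcp_pos: [0.4594, -0.1741, 0.0324]
ee_rot: [3.14, 0.002, 1.85]
contact_force: [3.3, -4.1, -18.3]
finger_gap: 0.116
gripper_force: 59.9
```

Request:
{"op": "servo_tool", "data": {
  "moves": "0 -0.02 0 0 0 0 0; 0 -0.01 0 0 0 0 0; 0 0 0 0 0 0 0"
}}

```text
clock: 3.88
tcp_pos: [0.4497, -0.1769, 0.0324]
ee_rot: [-3.141, 0.002, 1.85]
contact_force: [-0.2, -7.6, -16.1]
finger_gap: 0.116
gripper_force: 60.1
```

Request:
{"op": "servo_tool", "data": {
  "moves": "0 -0.015 0 0 0 0 0; 0 -0.015 0 0 0 0 0; 0 -0.01 0 0 0 0 0; 0 0 0 0 0 0 0"
}}

```text
clock: 4.22
tcp_pos: [0.4418, -0.1792, 0.0324]
ee_rot: [3.135, 0.002, 1.848]
contact_force: [12.0, -0.2, -25.9]
finger_gap: 0.117
gripper_force: 59.3
```

Request:
{"op": "servo_tool", "data": {
  "moves": "0 0.01 0 0 0 0 0.45; 0 0 0 0 0 0 0.45; 0 0 0 0 0 0 0.45; 0 0 -0.06 0 0 0 0.45; 0 0 -0.12 0 0 0 0.45"
}}

```text
clock: 4.63
tcp_pos: [0.4393, -0.1769, 0.0844]
ee_rot: [-3.136, -0.005, 1.85]
contact_force: [1.7, -0.4, -1.1]
finger_gap: 0.449
gripper_force: 0.0
```

Request:
{"op": "servo_tool", "data": {
  "moves": "0 0 -0.13 0 0 0 0.45; 0 0 -0.13 0 0 0 0.45; 0 0 -0.13 0 0 0 0.45; 0 0 -0.13 0 0 0 0.45; 0 0 -0.13 0 0 0 0.45"
}}

```text
clock: 5.05
tcp_pos: [0.4422, -0.1783, 0.2853]
ee_rot: [3.139, 0.002, 1.85]
contact_force: [0.4, -0.6, 0.1]
finger_gap: 0.45
gripper_force: 0.0
```

```bash
python3 - <<'E'
from h import *
plan(toworld([-.065,-.0,.29])[0],106.1,7,.45)
E
```

```text
from [ 0.4422 -0.1783  0.2853] 105.99 5.05 to [ 0.6559 -0.1028  0.29  ]
0.007 0.108 -0.002 0.000 0.000 -0.000 0.450;
0.006 0.108 -0.002 0.000 0.000 -0.000 0.450;
0.006 0.108 -0.002 0.000 0.000 -0.000 0.450;
0.006 0.108 -0.002 0.000 0.000 -0.000 0.450;
0.006 0.108 -0.002 0.000 0.000 -0.000 0.450;
0.006 0.108 -0.002 0.000 0.000 -0.000 0.450;
0.006 0.108 -0.002 0.000 0.000 -0.000 0.450
```

Request:
{"op": "servo_tool", "data": {
  "moves": "0.006 0.108 -0.003 0 0 0 0.45; 0.006 0.108 -0.003 0 0 0 0.45; 0.006 0.108 -0.003 0 0 0 0.45; 0.006 0.108 -0.003 0 0 0 0.45; 0.006 0.108 -0.003 0 0 0 0.45"
}}

```text
clock: 5.47
tcp_pos: [0.5972, -0.1246, 0.2882]
ee_rot: [3.139, 0.002, 1.85]
contact_force: [-0.0, -0.9, 0.1]
finger_gap: 0.449
gripper_force: 0.0
```

Request:
{"op": "servo_tool", "data": {
  "moves": "0.006 0.108 0 0 0 0 0.45; 0.006 0.108 0 0 0 0 0.45; 0 0 0 0 0 0 0.45; 0 0 0 0 0 0 0.45"
}}

```text
clock: 5.8
tcp_pos: [0.658, -0.1031, 0.2864]
ee_rot: [3.141, 0.0, 1.852]
contact_force: [0.1, -0.4, 0.2]
finger_gap: 0.452
gripper_force: 0.0
```

```bash
python3 - <<'E'
from h import *
o=manip.get_obs(); c=optics.camera("wrist"); print(o["clock"],"tcp pen",topen(o["tcp_pos"]).round(4),np.degrees(o["ee_rot"]).round(2))
cv2.imwrite("pics/w2.png",c["image"][...,::-1]); P=topen(wpts(c,o)); np.save("w2.npy",P)
P=P.reshape(-1,3); P=P[np.isfinite(P[:,0])]
q=P[((P>[-.12,-.03,.208])&(P<[-.02,.03,.25])).all(1)]; print("knob",len(q),np.median(q,0).round(4),np.percentile(q,[3,97],axis=0).round(4).tolist())
t=q[q[:,2]>.238]; print("top",len(t),t.mean(0) if len(t) else 0)
c=optics.camera("scene"); W=topen(pts(c)).reshape(-1,3); q=W[((W>[-.33,-.12,.064])&(W<[-.141,.1,.076])).all(1)]; print("panel",np.percentile(q,[3,50,97],axis=0).round(4).tolist())
E
```

```text
5.8 tcp pen [-0.0631 -0.0008  0.2864] [1.7999e+02 1.0000e-02 1.0609e+02]
knob 850 [-0.0638  0.0052  0.2404] [[-0.0699, -0.0035, 0.2102], [-0.0575, 0.0084, 0.2424]]
top 507 [-0.06390688  0.00227804  0.24117749]
panel [[-0.2515, -0.1125, 0.0644], [-0.243, -0.0164, 0.0698], [-0.2384, 0.0923, 0.0733]]
```

View pics/w2.png

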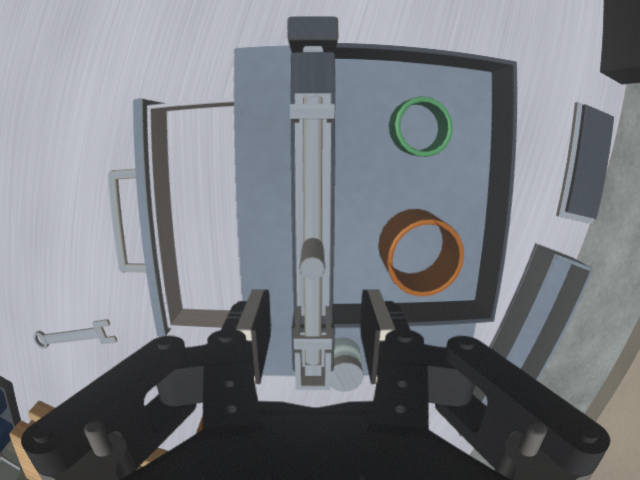

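Request:
{"op": "servo_tool", "data": {
  "moves": "0.01 -0.003 0.1 0 0 0 0.45; 0 0 0.1 0 0 0 0.45; 0 0 0.062 0 0 0 0.45; 0 0 0 0 0 0 0; 0 0 0 0 0 0 0"
}}

```text
clock: 6.32
tcp_pos: [0.6538, -0.1015, 0.2069]
ee_rot: [-3.14, -0.001, 1.849]
contact_force: [-0.2, 0.1, -0.1]
finger_gap: 0.181
gripper_force: 0.0
```

Request:
{"op": "servo_tool", "data": {
  "moves": "0 0 0 0 0 0 0; 0 0 0 0 0 0 0; 0 0 0 0 0 0 0"
}}

```text
clock: 6.57
tcp_pos: [0.6557, -0.1013, 0.2091]
ee_rot: [3.14, 0.001, 1.85]
contact_force: [-0.4, 0.0, -2.3]
finger_gap: 0.144
gripper_force: 58.4
```

Request:
{"op": "servo_tool", "data": {
  "moves": "0 0 -0.02 0 0 0 0; 0 0 -0.022 0 0 0 0; 0 0 0 0 0 0 0; 0 0 0 0 0 0 0"
}}

```text
clock: 6.9
tcp_pos: [0.6558, -0.1013, 0.2212]
ee_rot: [3.14, 0.001, 1.85]
contact_force: [-0.9, -0.6, -2.8]
finger_gap: 0.144
gripper_force: 58.6
```

Request:
{"op": "servo_tool", "data": {
  "moves": "0.015 0 0 0 0 0 0; 0.025 0 0 0 0 0 0; 0.03 0 0 0 0 0 0; 0.025 0 0 0 0 0 0; 0.01 0 0 0 0 0 0"
}}

```text
clock: 7.32
tcp_pos: [0.6463, -0.0692, 0.2198]
ee_rot: [3.142, -0.001, 1.851]
contact_force: [0.5, -1.8, -2.4]
finger_gap: 0.148
gripper_force: 58.5
```

Request:
{"op": "servo_tool", "data": {
  "moves": "0 0 0 0 0 0 0; 0 0 0 0 0 0 0"
}}

```text
clock: 7.48
tcp_pos: [0.6465, -0.0697, 0.2197]
ee_rot: [-3.141, -0.001, 1.851]
contact_force: [0.2, 0.8, -2.4]
finger_gap: 0.146
gripper_force: 58.5
```

```bash
python3 - <<'E'
from h import *
o=manip.get_obs(); c=optics.camera("wrist"); tp=topen(o["tcp_pos"]); print(o["clock"],"tcp pen",tp.round(4),np.degrees(o["ee_rot"]).round(2),o["contact_force"].round(1) if hasattr(o["contact_force"],'round') else o["contact_force"])
cv2.imwrite("pics/w3.png",c["image"][...,::-1])
# arc about hinge (-.065,.13), 0.45 rad in n rows, gripper turning with gate
h=np.array([-.065,.13]); r=tp[:2]-h; n=15; th=.45
y=np.degrees(o["ee_rot"][2])-16.1; prev=tp[:2]
for i in range(1,n+1):
    a=-th*i/n; new=h+np.array([[np.cos(a),-np.sin(a)],[np.sin(a),np.cos(a)]])@r
    yy=np.radians(y)-th*(i-1)/n; d=new-prev; prev=new
    print(round((d@[np.cos(yy),np.sin(yy)])/.3,4),round((d@[np.sin(yy),-np.cos(yy)])/.3,4),0,0,0,round(np.degrees(th/n)/45,4),0)
E
```

```text
7.4833 tcp pen [-0.0649  0.0345  0.2197] [-1.7999e+02 -6.0000e-02  1.0604e+02] [ 0.2  0.8 -2.4]
0.0001 -0.0096 0 0 0 0.0382 0
0.0001 -0.0096 0 0 0 0.0382 0
0.0001 -0.0096 0 0 0 0.0382 0
0.0001 -0.0096 0 0 0 0.0382 0
0.0001 -0.0096 0 0 0 0.0382 0
0.0001 -0.0096 0 0 0 0.0382 0
0.0001 -0.0096 0 0 0 0.0382 0
0.0001 -0.0096 0 0 0 0.0382 0
0.0001 -0.0096 0 0 0 0.0382 0
0.0001 -0.0096 0 0 0 0.0382 0
0.0001 -0.0096 0 0 0 0.0382 0
0.0001 -0.0096 0 0 0 0.0382 0
0.0001 -0.0096 0 0 0 0.0382 0
0.0001 -0.0096 0 0 0 0.0382 0
0.0001 -0.0096 0 0 0 0.0382 0
```

View pics/w3.png

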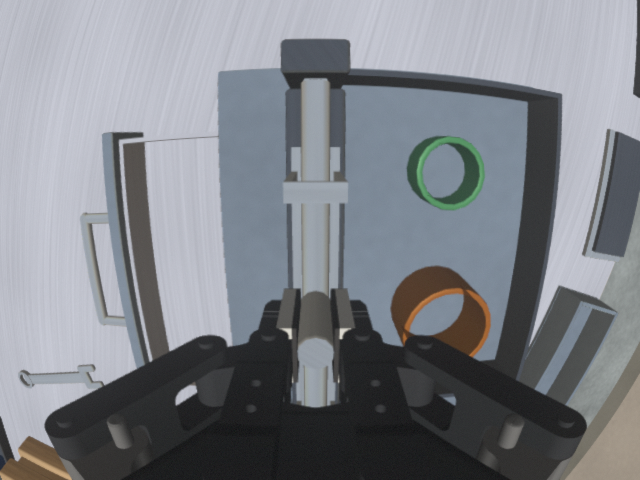

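Request:
{"op": "servo_tool", "data": {
  "moves": "0.0002 -0.01 0 0 0 0.04 0; 0.0002 -0.01 0 0 0 0.04 0; 0.0002 -0.01 0 0 0 0.04 0; 0.0002 -0.01 0 0 0 0.04 0; 0.0002 -0.01 0 0 0 0.04 0"
}}

```text
clock: 7.95
tcp_pos: [0.6321, -0.0736, 0.2198]
ee_rot: [3.141, -0.0, 1.691]
contact_force: [0.5, 0.7, -2.6]
finger_gap: 0.147
gripper_force: 58.6
```

Request:
{"op": "servo_tool", "data": {
  "moves": "0.0002 -0.01 0 0 0 0.04 0; 0.0002 -0.01 0 0 0 0.04 0; 0.0002 -0.01 0 0 0 0.04 0; 0.0002 -0.01 0 0 0 0.04 0; 0.0002 -0.01 0 0 0 0.04 0"
}}

```text
clock: 8.37
tcp_pos: [0.6172, -0.0744, 0.2199]
ee_rot: [3.141, -0.0, 1.534]
contact_force: [-0.3, 0.8, -2.7]
finger_gap: 0.146
gripper_force: 58.7
```

Request:
{"op": "servo_tool", "data": {
  "moves": "0.0002 -0.01 0 0 0 0.04 0; 0.0002 -0.01 0 0 0 0.04 0; 0.0002 -0.01 0 0 0 0.04 0; 0.0002 -0.01 0 0 0 0.04 0; 0.0002 -0.01 0 0 0 0.04 0"
}}

```text
clock: 8.78
tcp_pos: [0.6024, -0.0728, 0.22]
ee_rot: [3.141, 0.0, 1.377]
contact_force: [0.6, 0.2, -2.6]
finger_gap: 0.144
gripper_force: 58.7
```

Request:
{"op": "servo_tool", "data": {
  "moves": "0 0 0 0 0 0 0; 0 0 0 0 0 0 0; 0 0 0 0 0 0 0; 0 0 0 0 0 0 0; 0 0 0 0 0 0 0"
}}

```text
clock: 9.2
tcp_pos: [0.6024, -0.0728, 0.22]
ee_rot: [3.141, 0.0, 1.379]
contact_force: [0.3, 0.1, -1.9]
finger_gap: 0.142
gripper_force: 58.7
```

```bash
python3 - <<'E'
from h import *
o=manip.get_obs(); tp=topen(o["tcp_pos"]); d=tp[:2]-[-.065,.13]; print(o["clock"],tp.round(4),"angle",np.arctan2(-d[0],-d[1]),"r",np.hypot(*d),o["contact_force"],o["gripper_force"])
A=cv2.resize(optics.camera("wrist")["image"],(400,300)); cs=optics.camera("scene"); B=cv2.resize(cs["image"][200:440,200:440],(400,400))
B=cv2.resize(cs["image"][180:420,160:480],(400,300)); cv2.imwrite("pics/f.png",np.hstack([A,B])[...,::-1])
W=topen(pts(cs)).reshape(-1,3); q=W[((W>[-.33,-.12,.064])&(W<[-.2,.1,.076])).all(1)]; print("panel",np.percentile(q,[3,50,97],axis=0).round(4).tolist())
E
```

```text
9.2 [-0.1081  0.0437  0.22  ] angle 0.462947939130884 r 0.09649502997333934 [ 0.31459999  0.05728482 -1.94206476] 58.74976336956024
panel [[-0.2516, -0.1141, 0.0644], [-0.2435, -0.0388, 0.0697], [-0.2384, 0.0428, 0.0729]]
```

View pics/f.png

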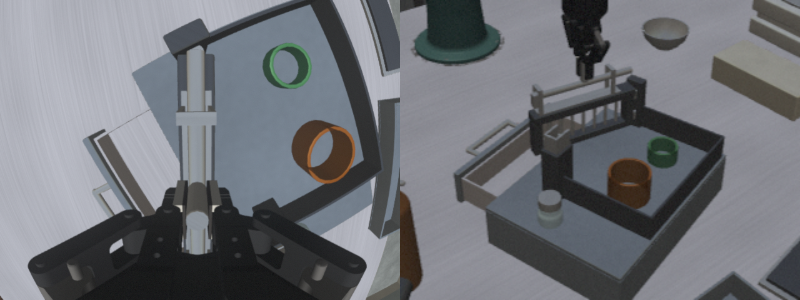

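The picture shows the gate ajar by about 0.46 rad with the knob between the pads (left half, about 197,215). The drawer is open, and the jar and glass pieces stand where they were.

```bash
python3 -c "
from station import hand_in; print(hand_in())"
```

```text
the job is handed in; nothing more can be done
None
```

I handed the job in at about 9 s: the drawer is pulled out to its stop, the bolt is lifted and drawn about 33 mm, and the gate is held still about 0.46 rad ajar by the gripped knob, with the jar and glass pieces seen undisturbed; the judge returned no verdict.

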